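# Blow the dust off a petri dish at the ioniser

## Robot

A 6-joint arm with a two-finger parallel gripper is mounted at the origin on a cart in front of the work surface, level with it; the furniture and walls round the work are solid. World frame = base frame: x ahead of the robot, y to its left, z up, the work surface at z = 0. Lengths are in mm, angles in degrees, forces in N, time in s.
With the tool pointing down it reaches from about 300 to 850 mm from the base axis. Payload 4.2 kg.
Tool frame: the origin (TCP) lies at the very end of the fingers, on their centre line; the grasp point (between the pads) lies 19 mm behind it (env.grasp_offset is the distance from the TCP to the grasp point, in mm); z points along the fingers, y is the line along which they close (so a half turn about z gives the same grasp; the last joint's range is limited). The gripper opens to 91 mm and grips with 3 to 60 N. Pads are 32 mm wide; open, the fingers measure 118 mm over their backs; the gripper's body (76 mm by 178 mm) begins 60 mm behind the grasp point.
Start: joints at [-75.057, 18.312, 89.639, -0, 72.044, -1.146], TCP at [159.349, -552.495, 213.976] pointing down, gripper open.
Joint ranges: [-177.97, 177.97], [-48.28, 115.42], [12.27, 149.76], [-77.06, 257.06], [2.81, 150.46], [-146.56, 146.56]. Speed limits (degrees/s): [147.25, 147.25, 180, 180, 180, 180].

## Interface

Orientations are given as [roll, pitch, yaw] about the fixed x, y, z axes, in that order (R = Rz(yaw) Ry(pitch) Rx(roll)).
In Python, from workcell import env gives the robot as it stands. The module is installed in compiled form; this text tells all that it offers.
- The arm moves only by the tool send_rows, never from a script. Its argument "motion" is a list of rows, each an object of numbers: "tx", "ty", "tz": the shift along the tool's x, y, z in units of 500 mm (1.0 is 500 mm); "rx", "ry", "rz": the turn, a rotation vector about the tool's x, y, z in units of 30 degrees (1.0 is 30 degrees); "gripper": the closure, from -1 (fully open) to 1 (shut). In form: [{"tx": .., "ty": .., "tz": .., "rx": .., "ry": .., "rz": .., "gripper": ..}, ...]. A call has 1 to 12 rows; each row shifts and turns the commanded pose from where the row before left it, along the tool's axes as they then stand; what a row does not reach is not made up. A row lasts 1/8 s, in which the tool goes at most 62.5 mm and 10.7 degrees, less where a joint would pass 70% of its speed; a pose out of reach is approached as far as the arm can. A call with a number of a shift or a turn outside -1 to 1 is refused whole. A call with a gripper value outside its range is refused whole. The fingers move at their own pace and stop on an object; "grip_force" is the grip in N (left out, the last holds). Time passes only in rows, so rows that do not move let the fingers close. It gives the time, the measured TCP pose, the force, the opening and the grip force at its end, in the units of the state.
- env.state(): the state, without advancing time (a new reading comes with each control period).
- env.grab_frame(name): name is "scene" or "top" or "wrist"; returns a dict with "frame" (420x560x3 uint8, red, green, blue), "vertical_fov" (degrees; the focal length in pixels is half the picture's height over the tangent of half this angle, whatever the lens; pixels are square), "cx", "cy" (the principal point, pixels), "rvec" (rotation vector, rad) and "tvec" (3), from world to camera coordinates, as OpenCV has them; the wrist camera has in their place "T_tool_cam" (4x4, takes a point from camera to tool coordinates, whose origin is the TCP and whose axes are the flange's). Camera axes: x right, y down, z forward; pixel columns grow to the right and rows downward; lengths in mm; the calibration is good to about 2 mm. A picture is of the moment at which its call begins: read the wrist's pose just before it. There is no depth.
- env.job_done(): hands the job in; it is judged then, once.
The state is a dict: "time_s": time; "qpos": joint angles; "qvel": joint speeds; "effort": joint torques, N m; "ee_pos": TCP position; "ee_rot": TCP orientation; "force": force on the tool from outside, world axes, zero at the start; "torque": the same for the moment, N m; "gripper_width": finger opening in mm; "gripper_force": force on a finger pad.
Only numpy, scipy, OpenCV 4.12 (cv2) and the standard library are available. Lean on these libraries where they do the work, as an engineer would, in place of code of your own. Each camera call takes 0.05 s, during which the arm holds its last target. There are 200 camera calls.

## Task

Take the petri dish out of the grey slanted stand and stand it upright on edge in the middle one of the three slots of the blue rack, in front of the ionising blower's grille, and let go of it. Then turn the blower's black spring-return dial clockwise past its first two clicks to the third (the mark with three red dots) and hold it there against its spring: finish while still holding the dial at the third click. Leave the other things on the table where they are.

Things in the scene. Friction and masses are not known exactly. Their poses are not given: they have to be found in the camera images.
- dish: clear round petri dish with its lid on, one piece, solid to the touch as a disc 88 mm across and 12 mm thick (it looks 92 x 14 mm), about 30 g. Origin at the centre of one flat face, z axis along the disc's axis, pointing through the dish to the other face. At the start it leans on edge in the slanted stand. Grip it by its two flat faces near the top of the rim
- dish_mid (a point): the middle of the petri dish (6 mm from either face, on its axis); axes as the dish
- stand: fixed grey draining stand, base 100 x 90 x 8 mm, origin at table height, with a groove along its x that leans 20 degrees from upright: the dish's top leans to the stand's -y. Groove floor 16 mm up. A back plate reaches 36 mm up the dish's lower face, a 10 mm lip stands before the other face; the rest of the dish is free. Draw the dish out along its own leaning plane
- ioniser: fixed blower unit on a grey base plate 235 x 290 mm. Origin at table height; x from rack to blower, z up. White blower box (82 x 150 mm, top at 100 mm) centred at x +116, y +50 mm, grille facing -x; blue three-slot rack at x 0, y +50 mm; white control pod (112 x 108 mm, top at 45 mm) at x 0, y -98 mm with the black dial on top
- rack_slot (a point): centre of the floor of the rack's middle slot, 14 mm above the table; x along the slot, y across, z up. Slots 15 mm wide, 36 mm apart in y; walls 72 mm long, straight to 24 mm, round tops ending 34.5 mm above the slot floor; 10 mm high end stops (inner faces at x = +-30 mm) keep a dish from rolling. The middle of a dish standing in the slot is 44 mm above this point
- dial_grip (a point): point on the dial's vertical axis inside its grip bar, 72 mm above the table; x axis along the bar, towards its white pointer line; z up. The black bar is 58 mm long, 14 mm thick and 32 mm high (from 54 to 86 mm above the table) and stands on a black round skirt 68 mm across
- dial (a joint): turn of the dial in rad, 0 at rest (pointer at the black dot), growing clockwise seen from above. Clicks at 0.39 (one red dot), 0.81 (two) and 1.20 (three), hard stop at 1.27. A spring pulls it back to 0 from everywhere: about 0.11 N m at rest, 0.19 N m at the third click, clicks add up to 0.05 N m; it does not stay when let go
- sorting_box: bystander: clear compartment box 92 x 130 x 28 mm; leave alone
- flat_brush: bystander: flat brush with wooden handle, 173 mm long, lying; leave alone
- jar_b: bystander: small white sample jar with blue lid, 48 mm across, 50 mm high; leave alone
- wash_bottle: bystander: white wash bottle with blue cap and bent spout, 184 mm high; leave alone
There are look-alikes about, which are no part of the job. What is shaped like the dish but pink is not meant.

How it is judged (in metres and radians):
On the way, in this order (a step that is already met when the one before it is completed fails the run):
1. the dish stands on edge in the middle slot, let go (horizontal distance between dish_mid and rack_slot below 0.012 m and z of dish_mid in the frame of rack_slot between 0.038 and 0.05 m and angle between the z axis of dish and the y axis of rack_slot, either way round below 0.2 rad and contact force between dish and the arm below 0.05 N and contact force between dish and the fingers below 0.05 N), for 0.2 s.
2. the dial is turned to its third click and held there (value of joint dial above 1.1 rad and contact force between dial and the fingers above 0.3 N), for 0.3 s.
At the end, for the whole second after the job is handed in: The fingers hold the dial at its third click (at least 1.1 rad); the dish stands free and at rest on edge in the middle slot: its middle within 12 mm of the slot centre from above and 38 to 50 mm above the slot floor, its axis within 0.2 rad of the slot's y, untouched by the robot (all of step 1 and all of step 2 and linear speed of dish below 0.03 m/s); the arm keeps its last pose, push and grip.
It fails at once if the dial is turned to a click before the dish stands in the middle slot (value of joint dial above 0.3 rad and (horizontal distance between dish_mid and rack_slot above 0.02 m or z of dish_mid in the frame of rack_slot above 0.055 m)).
It fails at once if a bystander is shoved out of place (more than 30 mm) (distance of any of sorting_box, flat_brush, jar_b, wash_bottle from where it was at the start of the episode above 0.03 m).
It also fails if it takes over 54 s, if anything falls off the work surface, if the arm or the gripper's body presses on something with over 40 N, if the wrist force passes 120 N, or if a joint passes its speed limit or range.

## Working session

There is one attempt and no reset: what is moved stays moved. The work goes in short steps, Python scripts to look and compute and a tool call to move; the robot and the scene stay as the last step left them, time stands still between calls to the robot, and variables do not carry over. Pictures are saved under pics/ and viewed, at most 10 in all, crops included, and the job is handed in when it is done.

Besides the shell and the picture viewer there is one more tool, called after ">>>" as a command line: name --argument value ..., lists and objects as JSON in quotes. send_rows: Moves the arm, as the interface text tells. Shifts and turns lie within -1 to 1; 1 stands for 500 mm of shift or 30 degrees of turn. Its arguments: {"type":"object","properties":{"motion":{"type":"array"},"grip_force":{"type":"number"}},"required":["motion"]}

```bash
mkdir -p pics; cat > h.py <<'E'
import numpy as np, cv2
from scipy.spatial.transform import Rotation as R
from workcell import env
def T_tool():
    s=env.state(); T=np.eye(4); T[:3,:3]=R.from_euler('xyz',s['ee_rot'],degrees=True).as_matrix(); T[:3,3]=s['ee_pos']; return T
def grab(n,fn):
    T=T_tool(); f=env.grab_frame(n); h=f['frame'].shape[0]
    fl=h/2/np.tan(np.radians(f['vertical_fov'])/2); K=np.array([[fl,0,f['cx']],[0,fl,f['cy']],[0,0,1.]])
    if n=='wrist': M=np.linalg.inv(T@np.array(f['T_tool_cam']))
    else:
        M=np.eye(4); M[:3,:3]=R.from_rotvec(np.ravel(f['rvec'])).as_matrix(); M[:3,3]=np.ravel(f['tvec'])
    cv2.imwrite(f'pics/{fn}.png',f['frame'][:,:,::-1]); np.savez(f'pics/{fn}.npz',K=K,M=M)
def cam(fn): d=np.load(f'pics/{fn}.npz'); return d['K'],d['M']
def ray(fn,uv):
    K,M=cam(fn); d=M[:3,:3].T@np.linalg.inv(K)@[uv[0],uv[1],1]; return -M[:3,:3].T@M[:3,3],d
def at_z(fn,uv,z): o,d=ray(fn,uv); return o+d*(z-o[2])/d[2]
def tri(obs):
    A=np.zeros((3,3));b=np.zeros(3)
    for fn,uv in obs:
        o,d=ray(fn,uv); d=d/np.linalg.norm(d); P=np.eye(3)-np.outer(d,d); A+=P;b+=P@o
    x=np.linalg.solve(A,b); return x,[np.round(proj(fn,x)-uv,1) for fn,uv in obs]
def proj(fn,p): K,M=cam(fn); q=K@(M[:3,:3]@p+M[:3,3]); return q[:2]/q[2]
def rel(p,Rm):
    "shift and rotvec (units) in tool axes from present pose to p,Rm"
    T=T_tool(); return np.round(T[:3,:3].T@(np.array(p)-T[:3,3])/500,4), np.round(R.from_matrix(T[:3,:3].T@Rm).as_rotvec(degrees=True)/30,4)
E
python3 - <<'E'
from h import *
for n in ('scene','top','wrist'): grab(n,n+'0')
a=cv2.imread('pics/scene0.png');b=cv2.imread('pics/top0.png')
cv2.imwrite('pics/scene0x.png',cv2.resize(a,(800,600),interpolation=cv2.INTER_CUBIC));cv2.imwrite('pics/top0x.png',cv2.resize(b,(800,600),interpolation=cv2.INTER_CUBIC))
print(env.state(),env.grasp_offset)
E
```

```text
{'time_s': 0.15, 'qpos': array([-7.50573866e+01,  1.83420389e+01,  8.96897552e+01, -5.04116488e-04,
        7.20407096e+01, -1.14483671e+00]), 'qvel': array([-0.036243  , -0.02419242, -0.26166932, -0.02648667, -0.03611516,
       -0.08893238]), 'effort': array([-4.81876104e-04, -4.12774622e+01, -2.32155651e+01,  7.26956804e-02,
        4.33788775e-02, -9.21269657e-05]), 'ee_pos': array([ 159.25094429, -552.13422462,  213.32933633]), 'ee_rot': array([-1.79927501e+02, -9.69350320e-04,  1.60876052e+01]), 'force': array([-0.10275124, -0.14708381,  0.57012505]), 'torque': array([-0.07817459,  0.03494136, -0.02503282]), 'gripper_force': 0.0, 'gripper_width': 91.24723839961851} 18.8
```

View pics/scene0x.png

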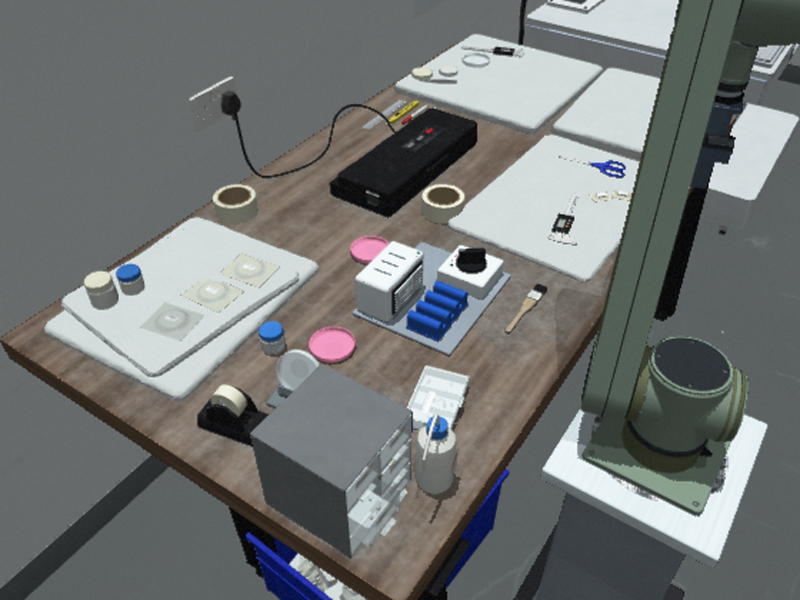

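View pics/top0x.png

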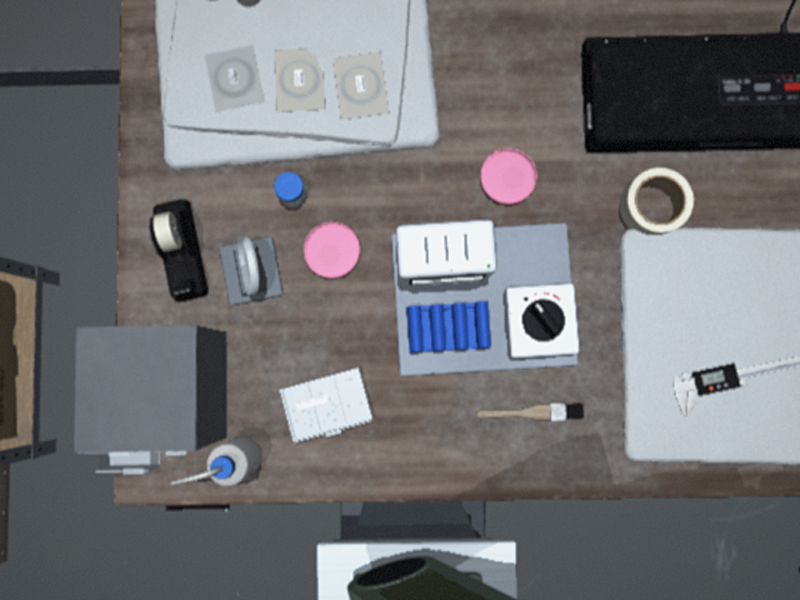

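The scene view shows the rack and dial in the middle and the dish stand half behind the cabinet. In the top view (800 px wide), the stand is at (250,270), the rack at (448,327), the dial at (543,320), and the cabinet at (150,390) is tall.

```bash
python3 - <<'E'
from h import *
for n,uv,z in [('standTL',(222,245),8),('standTR',(273,237),8),('standBR',(282,296),8),('standBL',(230,304),8),('rackmid',(448,327),40),('dial',(543,320),86),('plateTR',(568,224),5),('plateBR',(577,366),5),('plateBL',(402,374),5),('cab',(200,327),200),('cab2',(226,330),0),('blowTL',(398,228),100),('blowTR',(494,222),100)]:
    print(n,at_z('top0',np.array(uv)*.7,z).round())
print([ (f,ray(f,(280,210))[0].round()) for f in('top0','scene0')])
f=env.grab_frame('wrist');print(np.round(f['T_tool_cam'],3),f['vertical_fov'])
a=cv2.imread('pics/top0.png')
c=[cv2.resize(a[155:225,145:215],(400,400),interpolation=cv2.INTER_CUBIC)]
s=cv2.imread('pics/scene0.png'); c.append(cv2.resize(s[235:295,175:235],(400,400),interpolation=cv2.INTER_CUBIC))
cv2.imwrite('pics/c1.png',np.hstack(c))
E
```

```text
standTL [636. 310.   8.]
standTR [647. 226.   8.]
standBR [549. 211.   8.]
standBL [538. 297.   8.]
rackmid [492. -58.  40.]
dial [ 498. -200.   86.]
plateTR [ 660. -261.    5.]
plateBR [ 427. -267.    5.]
plateBL [418.  17.   5.]
cab [490. 294. 200.]
cab2 [495. 305.   0.]
blowTL [641.  18. 100.]
blowTR [ 648. -128.  100.]
[('top0', array([ 431.,   15., 1234.])), ('scene0', array([ -48.,  887., 1025.]))]
[[ 0.00000e+00 -9.62000e-01 -2.74000e-01  7.76010e+01]
 [ 1.00000e+00  1.00000e-03 -0.00000e+00  2.95000e-01]
 [ 0.00000e+00 -2.74000e-01  9.62000e-01 -1.69587e+02]
 [ 0.00000e+00  0.00000e+00  0.00000e+00  1.00000e+00]] 64.40524150365509
```

View pics/c1.png

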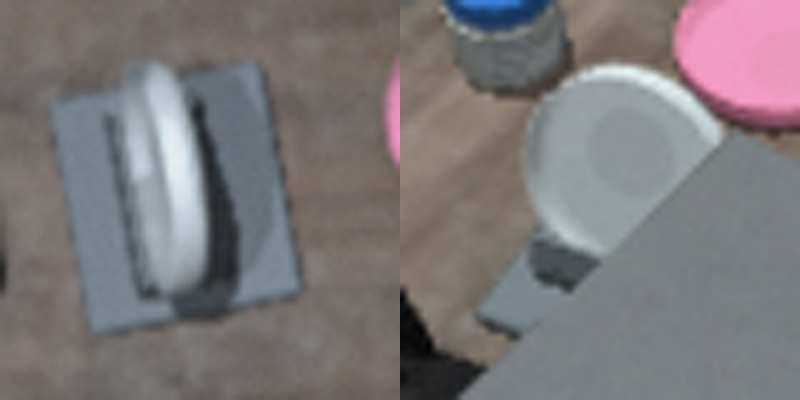

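>>> send_rows --motion '[{"tx": 0.044, "ty": -0.029, "gripper": -1}, {"tx": 0.088, "ty": -0.058}, {"tx": 0.088, "ty": -0.058}, {"tx": 0.088, "ty": -0.058}, {"tx": 0.088, "ty": -0.058}, {"tx": 0.088, "ty": -0.058}, {"tx": 0.088, "ty": -0.058}, {"tx": 0.088, "ty": -0.058}, {"tx": 0.088, "ty": -0.058}, {"tx": 0.088, "ty": -0.058}, {"tx": 0.044, "ty": -0.029, "rz": 0.235}, {"rz": 0.235}]'

```text
invalid input at $.motion[0]: expected keys tx, ty, tz, rx, ry, rz, gripper
```

>>> send_rows --motion '[{"gripper": -1}]'

```text
invalid input at $.motion[0]: expected keys tx, ty, tz, rx, ry, rz, gripper
```

```bash
python3 - <<'E'
from h import *
grab('wrist','w1'); print(env.state()['ee_pos'],env.state()['ee_rot'])
cv2.imwrite('pics/w1x.png',cv2.resize(cv2.imread('pics/w1.png'),(800,600),interpolation=cv2.INTER_CUBIC))
E
```

```text
[ 159.27636497 -552.27876911  213.5776126 ] [-1.79955912e+02 -2.31212216e-04  1.60872742e+01]
```

View pics/w1x.png

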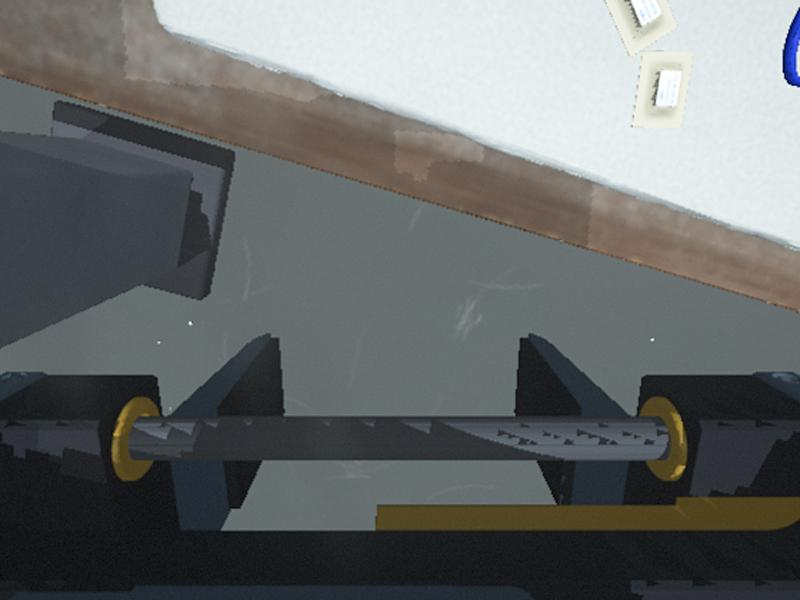

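The picture shows only table edge and floor: the move was refused, because every key is required. The fingers fill the lower half of the view, so useful sight is ahead (+x).

>>> send_rows --motion '[{"tx": 0.032, "ty": -0.032, "tz": 0, "rx": 0, "ry": 0, "rz": 0, "gripper": -1}, {"tx": 0.064, "ty": -0.064, "tz": 0, "rx": 0, "ry": 0, "rz": 0, "gripper": -1}, {"tx": 0.064, "ty": -0.064, "tz": 0, "rx": 0, "ry": 0, "rz": 0, "gripper": -1}, {"tx": 0.064, "ty": -0.064, "tz": 0, "rx": 0, "ry": 0, "rz": 0, "gripper": -1}, {"tx": 0.064, "ty": -0.064, "tz": 0, "rx": 0, "ry": 0, "rz": 0, "gripper": -1}, {"tx": 0.064, "ty": -0.064, "tz": 0, "rx": 0, "ry": 0, "rz": 0, "gripper": -1}, {"tx": 0.064, "ty": -0.064, "tz": 0, "rx": 0, "ry": 0, "rz": 0, "gripper": -1}, {"tx": 0.064, "ty": -0.064, "tz": 0, "rx": 0, "ry": 0, "rz": 0, "gripper": -1}, {"tx": 0.064, "ty": -0.064, "tz": 0, "rx": 0, "ry": 0, "rz": 0, "gripper": -1}, {"tx": 0.064, "ty": -0.064, "tz": 0, "rx": 0, "ry": 0, "rz": 0, "gripper": -1}, {"tx": 0.064, "ty": -0.064, "tz": 0, "rx": 0, "ry": 0, "rz": 0.235, "gripper": -1}, {"tx": 0.032, "ty": -0.032, "tz": 0, "rx": 0, "ry": 0, "rz": 0.235, "gripper": -1}]'

```text
time_s: 1.75
ee_pos: [402.1, -115.3, 214.0]
ee_rot: [-180.0, -0.0, 1.9]
force: [0.5, 0.2, -0.1]
gripper_width: 91.2
gripper_force: 0.0
```

>>> send_rows --motion '[{"tx": 0, "ty": 0, "tz": 0, "rx": 0, "ry": 0, "rz": 0, "gripper": -1}, {"tx": 0, "ty": 0, "tz": 0, "rx": 0, "ry": 0, "rz": 0, "gripper": -1}]'

```text
time_s: 2.0
ee_pos: [401.5, -118.1, 213.9]
ee_rot: [180.0, 0.0, 2.1]
force: [-0.3, -0.5, -0.3]
gripper_width: 91.3
gripper_force: 0.0
```

```bash
python3 - <<'E'
from h import *
grab('wrist','w1'); print(env.state()['ee_pos'],env.state()['ee_rot'])
cv2.imwrite('pics/w1x.png',cv2.resize(cv2.imread('pics/w1.png'),(800,600),interpolation=cv2.INTER_CUBIC))
E
```

```text
[ 401.57375677 -118.47473273  213.9241444 ] [1.79984669e+02 2.33164186e-02 2.02979369e+00]
```

View pics/w1x.png

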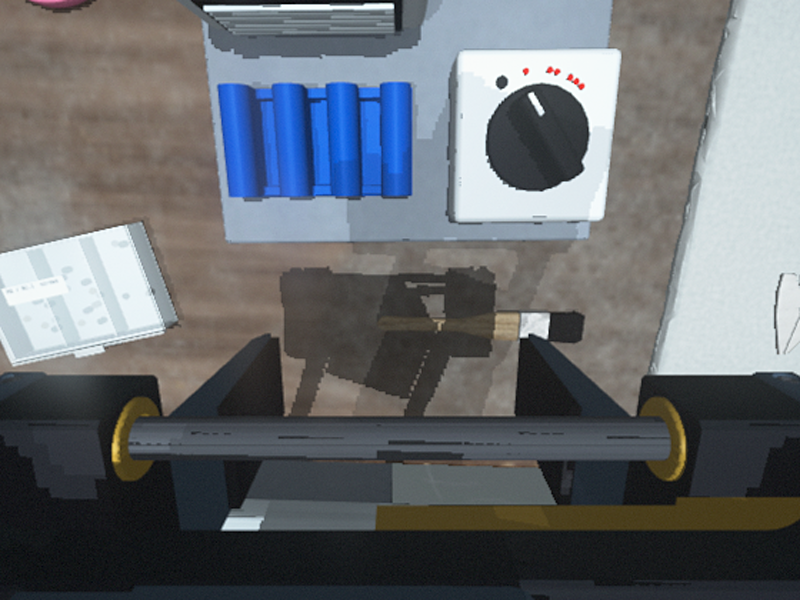

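The wrist view shows the rack walls' ridges (four, x≈236–396, rows 83–197), with the middle slot around (318,140). The dial's centre is near (537,137), with the white pointer at (536,103) and the bar running toward (575,175). Next is a second viewpoint on the way to the stand.

>>> send_rows --motion '[{"tx": 0, "ty": -0.04, "tz": 0, "rx": 0, "ry": 0, "rz": 0, "gripper": -1}, {"tx": 0, "ty": -0.08, "tz": 0, "rx": 0, "ry": 0, "rz": 0, "gripper": -1}, {"tx": 0, "ty": -0.08, "tz": 0, "rx": 0, "ry": 0, "rz": 0, "gripper": -1}, {"tx": 0, "ty": -0.04, "tz": 0, "rx": 0, "ry": 0, "rz": 0, "gripper": -1}, {"tx": 0, "ty": 0, "tz": 0, "rx": 0, "ry": 0, "rz": 0, "gripper": -1}, {"tx": 0, "ty": 0, "tz": 0, "rx": 0, "ry": 0, "rz": 0, "gripper": -1}]'

```text
time_s: 2.8
ee_pos: [398.0, 0.7, 214.0]
ee_rot: [180.0, -0.0, 1.9]
force: [-0.4, 0.5, -0.1]
gripper_width: 91.3
gripper_force: 0.0
```

```bash
python3 - <<'E'
from h import *
grab('wrist','w2'); print(env.state()['ee_pos'])
a=cv2.imread('pics/w1.png')[25:165,145:440]; b=cv2.imread('pics/w2.png')[25:165,260:555]
cv2.imwrite('pics/c2.png',cv2.resize(np.vstack([a,b]),None,fx=2.1,fy=2.1,interpolation=cv2.INTER_CUBIC))
E
```

```text
[398.13822491   0.66560456 213.94594808]
```

View pics/c2.png

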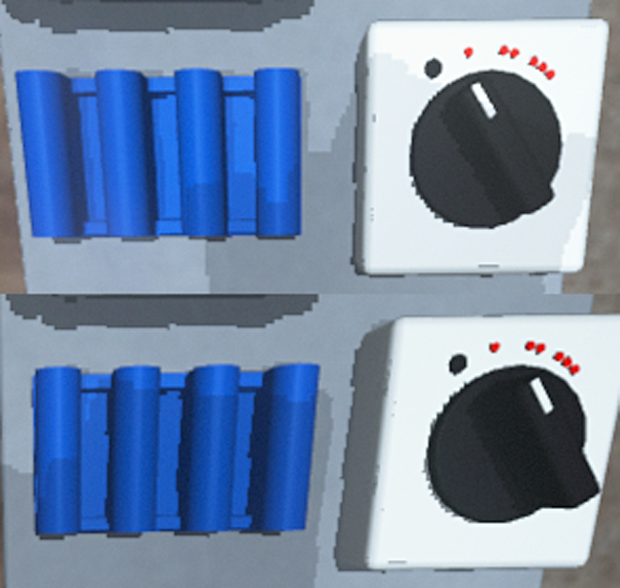

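The crop shows the rack's middle slot bounded by walls 2 and 3, and the dial pointer line is sharp in both views.

```bash
python3 - <<'E'
from h import *
a=lambda x,y:np.array([145+x/2.1,25+y/2.1]); b=lambda x,y:np.array([260+x/2.1,25+(y-294)/2.1])
for n,p,q in [('far',a(159,70),b(176,366)),('near',a(167,236),b(171,531)),('p1',a(474,85),b(535,379)),('p2',a(490,114),b(549,410)),('tail',a(552,190),b(599,488)),('skirt',a(486,149),b(507,444)),('blackdot',a(433,68),b(458,363)),
 ('podTL',a(372,20),b(398,317)),('podBL',a(366,272),b(370,567))]:
    x,r=tri([('w1',p),('w2',q)]); print(n,x.round(1),r)
for z in(86,):
  for f,P,Q in(('w1',a(474,85),a(490,114)),('w2',b(535,379),b(549,410))):
    u,v=at_z(f,P,z),at_z(f,Q,z); print(f,u.round(1),v.round(1),np.degrees(np.arctan2(u[1]-v[1],u[0]-v[0])))
  print(at_z('w1',a(486,149),54),at_z('w2',b(507,444),54),at_z('w1',a(552,190),86),at_z('w2',b(599,488),86))
s=env.state()
p=[500,255,250]; yaw=np.radians(8)
print(rel(p,R.from_euler('xyz',[180,0,8],degrees=True).as_matrix()))
E
```

```text
far [531.9 -57.2  34.2] [array([-0., -0.]), array([-0.,  0.])]
near [458.  -60.8  37. ] [array([-0. , -0.2]), array([-0. ,  0.2])]
p1 [ 523.4 -189.2   86.4] [array([ 0. , -0.4]), array([-0.1,  0.4])]
p2 [ 512.5 -196.3   88. ] [array([-0. ,  0.1]), array([ 0. , -0.1])]
tail [ 484.4 -226.    84.6] [array([-0.1,  0.7]), array([ 0.2, -0.7])]
skirt [ 502.3 -206.8   49.3] [array([ 0., -0.]), array([-0.,  0.])]
blackdot [ 535.7 -180.6   44.6] [array([ 0. , -0.1]), array([-0. ,  0.1])]
podTL [ 554.4 -152.6   40.5] [array([-0. ,  0.3]), array([ 0.1, -0.3])]
podBL [ 444.7 -157.5   41.9] [array([ 0. , -0.1]), array([-0. ,  0.1])]
w1 [ 523.2 -189.3   86. ] [ 512.9 -196.8   86. ] 36.058183711818586
w2 [ 523.7 -189.5   86. ] [ 512.7 -197.6   86. ] 36.30230988987932
[ 501.94219191 -205.52426685   54.        ] [ 501.96583327 -203.83778643   54.        ] [ 484.98959057 -225.52508473   86.        ] [ 483.82674732 -224.99261073   86.        ]
(array([ 0.2206, -0.5015, -0.0724]), array([ 0.001 , -0.    , -0.2027]))
```

Rack slot is at about (495.5,-60) with yaw 2.5°. The dial axis is at (502,-205), with its bar at 36°. Next I look at the stand.

>>> send_rows --motion '[{"tx": 0.02, "ty": -0.034, "tz": -0.012, "rx": 0, "ry": 0, "rz": 0, "gripper": -1}, {"tx": 0.042, "ty": -0.067, "tz": -0.015, "rx": 0, "ry": 0, "rz": 0, "gripper": -1}, {"tx": 0.042, "ty": -0.067, "tz": -0.015, "rx": 0, "ry": 0, "rz": 0, "gripper": -1}, {"tx": 0.042, "ty": -0.067, "tz": -0.015, "rx": 0, "ry": 0, "rz": 0, "gripper": -1}, {"tx": 0.04, "ty": -0.066, "tz": -0.015, "rx": 0, "ry": 0, "rz": -0.1, "gripper": -1}, {"tx": 0.02, "ty": -0.032, "tz": 0, "rx": 0, "ry": 0, "rz": -0.1, "gripper": -1}, {"tx": 0, "ty": 0, "tz": 0, "rx": 0, "ry": 0, "rz": 0, "gripper": -1}, {"tx": 0, "ty": 0, "tz": 0, "rx": 0, "ry": 0, "rz": 0, "gripper": -1}]'

```text
time_s: 3.85
ee_pos: [493.7, 170.8, 249.5]
ee_rot: [179.9, 0.1, 7.9]
force: [0.3, -0.4, 0.2]
gripper_width: 91.1
gripper_force: 0.0
```

```bash
python3 - <<'E'
from h import *
grab('wrist','w3'); print(env.state()['ee_pos'],env.state()['ee_rot'])
E
```

```text
[493.76411037 170.81654274 249.64539362] [1.79956042e+02 6.71481843e-02 7.90427850e+00]
```

>>> send_rows --motion '[{"tx": 0, "ty": -0.05, "tz": 0, "rx": 0, "ry": 0, "rz": 0, "gripper": -1}, {"tx": 0, "ty": -0.08, "tz": 0, "rx": 0, "ry": 0, "rz": 0, "gripper": -1}, {"tx": 0, "ty": -0.05, "tz": 0, "rx": 0, "ry": 0, "rz": 0, "gripper": -1}, {"tx": 0, "ty": 0, "tz": 0, "rx": 0, "ry": 0, "rz": 0, "gripper": -1}, {"tx": 0, "ty": 0, "tz": 0, "rx": 0, "ry": 0, "rz": 0, "gripper": -1}]'

```text
time_s: 4.53
ee_pos: [481.8, 260.0, 250.0]
ee_rot: [179.9, 0.0, 7.9]
force: [-0.6, -0.5, 1.2]
gripper_width: 91.0
gripper_force: 0.0
```

```bash
python3 - <<'E'
from h import *
grab('wrist','w4'); print(env.state()['ee_pos'],env.state()['ee_rot'])
o=[]
for f in('w3','w4'):
    c=proj(f,np.array([592,258,50])).astype(int); print(c)
    x0=int(np.clip(c[0]-80,0,400)); y0=int(np.clip(c[1]-85,0,250)); print(f,x0,y0)
    o.append(cv2.resize(cv2.imread(f'pics/{f}.png')[y0:y0+170,x0:x0+160],None,fx=2.5,fy=2.5,interpolation=cv2.INTER_CUBIC))
cv2.imwrite('pics/c3.png',np.hstack(o))
E
```

```text
[481.95374066 259.94764588 250.01079178] [1.79958689e+02 4.62915966e-03 7.91840294e+00]
[208  85]
w3 128 0
[295  86]
w4 215 1
```

View pics/c3.png

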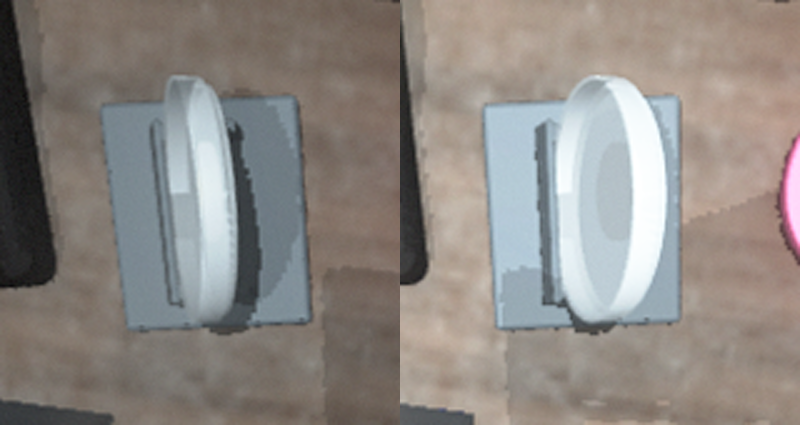

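Both views show the dish leaning to world -y, with the lip at its left and its upper face visible in w4. Stand corners are sharp.

```bash
python3 - <<'E'
from h import *
a=lambda x,y:np.array([128+x/2.5,y/2.5]); b=lambda x,y:np.array([215+x/2.5,1+y/2.5])
P={}
for n,p,q in [('TL',a(103,103),b(83,103)),('TR',a(295,96),b(280,97)),('BR',a(313,321),b(280,325)),('BL',a(128,328),b(97,328)),('far',a(187,75),b(202,76)),('near',a(212,323),b(200,324))]:
    x,r=tri([('w3',p),('w4',q)]); P[n]=x; print(n,x.round(1),r[0])
for z in (8,):
    C=np.array([[at_z('w3',a(*u),z),at_z('w4',a(0,0)*0+b(*v),z)] for u,v in [((103,103),(83,103)),((295,96),(280,97)),((313,321),(280,325)),((128,328),(97,328))]])
    for k in(0,1):
        c=C[:,k]; print(c.round(1).tolist(),c.mean(0).round(1)); e=c[0]+c[1]-c[2]-c[3]; print('yaw',np.degrees(np.arctan2(e[1],e[0])))
m=(P['far']+P['near'])/2; print('mid',m)
yaw=np.radians(8)
sx=np.array([np.cos(yaw),np.sin(yaw),0]); sy=np.array([-sx[1],sx[0],0]); zz=np.array([0,0,1.])
n=np.cos(.349)*sy+np.sin(.349)*zz; u=np.cos(.349)*zz-np.sin(.349)*sy
# silhouette bbox of the disc in each view versus measured
t=np.linspace(0,2*np.pi,180)
for c in (m,):
  for f,o in(('w3',(128,0)),('w4',(215,1))):
    q=np.array([(proj(f,c+46*(np.cos(s)*sx+np.sin(s)*u)+h*n)-o)*2.5 for s in t for h in(-7,7)]); print(f,q.min(0).round(),q.max(0).round())
E
```

```text
TL [636.2 317.   -1.3] [0. 0.]
TR [649.  229.2   9.4] [0.  0.2]
BR [5.525e+02 2.105e+02 5.000e-01] [-0.   0.9]
BL [538.  298.5   4.4] [0.  0.1]
far [641.  265.6  59.6] [0.  0.1]
near [548.  251.3  42.6] [0.  0.3]
[[634.8, 314.0, 8.0], [649.4, 229.4, 8.0], [553.9, 210.1, 8.0], [538.4, 297.5, 8.0]] [594.1 262.8   8. ]
yaw 10.5856656760872
[[634.5, 316.0, 8.0], [649.1, 229.0, 8.0], [551.5, 211.4, 8.0], [538.0, 298.2, 8.0]] [593.3 263.7   8. ]
yaw 10.330413796064033
mid [594.50725348 258.47288763  51.12175323]
w3 [168.  79.] [239. 322.]
w4 [148.  80.] [267. 322.]
```

```bash
cat >> h.py <<'E'
def axes(deg,lean=20):
    y,l=np.radians(deg),np.radians(lean); sx=np.array([np.cos(y),np.sin(y),0]); sy=np.array([-sx[1],sx[0],0]); zz=np.array([0,0,1.])
    return sx,np.cos(l)*sy+np.sin(l)*zz,np.cos(l)*zz-np.sin(l)*sy
def Rt(deg,lean):
    sx,n,u=axes(deg,lean); return np.c_[sx,-n,-u]
E
python3 - <<'E'
from h import *
from scipy.optimize import least_squares as ls
t=np.linspace(0,2*np.pi,120)
M=np.array([164,75,240,323,156,75,267,325])
def f(p):
    sx,n,u=axes(p[3]); r=[]
    for fn,o in(('w3',(128,0)),('w4',(215,1))):
        q=np.array([(proj(fn,p[:3]+46*(np.cos(s)*sx+np.sin(s)*u)+h*n)-o)*2.5 for s in t for h in(-7,7)]); r+=[*q.min(0),*q.max(0)]
    return np.array(r)-M
s=ls(lambda p:np.append(f(p),(p[3]-9.3)*2),[594,258,52,9.3]); print(s.x.round(1),s.fun.round(1))
c=s.x[:3]; c[2]=57; 
sx,n,u=axes(9.3)
for d in(25,110): # tcp distance up the plane from the centre (grasp point 19 behind)
    p=c+u*(d if d>100 else 15); print(p.round(1))
pre=c+u*90
print(rel(pre,Rt(9.3,20)))
E
```

```text
[594.6 257.7  57.2   9.5] [ 0.9  0.8 -0.3  0.3 -6.1  1.1  4.5 -2.3  0.4]
[595.4 252.6  71.1]
[600.7 220.5 160.4]
(array([0.224 , 0.097 , 0.2169]), array([ 0.668 , -0.0079, -0.0456]))
```

>>> send_rows --motion '[{"tx": 0.025, "ty": 0.01, "tz": 0.025, "rx": 0, "ry": 0, "rz": 0, "gripper": -1}, {"tx": 0.05, "ty": 0.022, "tz": 0.05, "rx": 0, "ry": 0, "rz": 0, "gripper": -1}, {"tx": 0.05, "ty": 0.022, "tz": 0.05, "rx": 0, "ry": 0, "rz": 0, "gripper": -1}, {"tx": 0.05, "ty": 0.022, "tz": 0.05, "rx": 0, "ry": 0, "rz": 0, "gripper": -1}, {"tx": 0.049, "ty": 0.021, "tz": 0.042, "rx": 0, "ry": 0, "rz": 0, "gripper": -1}, {"tx": 0, "ty": 0, "tz": 0, "rx": 0.22, "ry": -0.002, "rz": -0.015, "gripper": -1}, {"tx": 0, "ty": 0, "tz": 0, "rx": 0.224, "ry": -0.003, "rz": -0.015, "gripper": -1}, {"tx": 0, "ty": 0, "tz": 0, "rx": 0.224, "ry": -0.003, "rz": -0.015, "gripper": -1}, {"tx": 0, "ty": 0, "tz": 0, "rx": 0, "ry": 0, "rz": 0, "gripper": -1}, {"tx": 0, "ty": 0, "tz": 0, "rx": 0, "ry": 0, "rz": 0, "gripper": -1}]'

```text
time_s: 5.82
ee_pos: [599.9, 228.4, 141.0]
ee_rot: [-160.1, 0.0, 9.3]
force: [-1.3, 0.1, -0.3]
gripper_width: 91.3
gripper_force: 0.0
```

```bash
python3 - <<'E'
from h import *
c=np.array([594.6,257.7,57.2]); u=axes(9.4)[2]
s=env.state(); print(s['ee_pos'],s['ee_rot'],s['qpos'].round())
print(rel(c+u*12,Rt(9.4,20)))
E
```

```text
[599.94428617 228.36621855 141.01203024] [-1.60051359e+02  2.18261266e-02  9.31024129e+00] [10. 27. 90. 22. 65. 80.]
(array([-0.001 ,  0.0012,  0.1539]), array([ 0.0017, -0.0003, -0.0031]))
```

>>> send_rows --motion '[{"tx": 0, "ty": 0.001, "tz": 0.03, "rx": 0, "ry": 0, "rz": 0, "gripper": -1}, {"tx": 0, "ty": 0, "tz": 0.05, "rx": 0, "ry": 0, "rz": 0, "gripper": -1}, {"tx": 0, "ty": 0, "tz": 0.05, "rx": 0, "ry": 0, "rz": 0, "gripper": -1}, {"tx": 0, "ty": 0, "tz": 0.023, "rx": 0, "ry": 0, "rz": 0, "gripper": -1}, {"tx": 0, "ty": 0, "tz": 0, "rx": 0, "ry": 0, "rz": 0, "gripper": -1}, {"tx": 0, "ty": 0, "tz": 0, "rx": 0, "ry": 0, "rz": 0, "gripper": 1}, {"tx": 0, "ty": 0, "tz": 0, "rx": 0, "ry": 0, "rz": 0, "gripper": 1}, {"tx": 0, "ty": 0, "tz": 0, "rx": 0, "ry": 0, "rz": 0, "gripper": 1}, {"tx": 0, "ty": 0, "tz": 0, "rx": 0, "ry": 0, "rz": 0, "gripper": 1}, {"tx": 0, "ty": 0, "tz": 0, "rx": 0, "ry": 0, "rz": 0, "gripper": 1}]' --grip_force 8

```text
time_s: 7.08
ee_pos: [595.5, 254.1, 69.5]
ee_rot: [-160.0, -0.0, 9.3]
force: [0.2, 0.0, 0.0]
gripper_width: 44.0
gripper_force: 0.0
```

>>> send_rows --motion '[{"tx": 0, "ty": 0, "tz": 0, "rx": 0, "ry": 0, "rz": 0, "gripper": 1}, {"tx": 0, "ty": 0, "tz": 0, "rx": 0, "ry": 0, "rz": 0, "gripper": 1}, {"tx": 0, "ty": 0, "tz": 0, "rx": 0, "ry": 0, "rz": 0, "gripper": 1}, {"tx": 0, "ty": 0, "tz": 0, "rx": 0, "ry": 0, "rz": 0, "gripper": 1}, {"tx": 0, "ty": 0, "tz": 0, "rx": 0, "ry": 0, "rz": 0, "gripper": 1}, {"tx": 0, "ty": 0, "tz": 0, "rx": 0, "ry": 0, "rz": 0, "gripper": 1}, {"tx": 0, "ty": 0, "tz": 0, "rx": 0, "ry": 0, "rz": 0, "gripper": 1}]'

```text
time_s: 7.95
ee_pos: [595.4, 254.2, 69.3]
ee_rot: [-160.0, 0.0, 9.4]
force: [-0.6, -0.0, -0.3]
gripper_width: 11.6
gripper_force: 8.0
```

>>> send_rows --motion '[{"tx": 0, "ty": 0, "tz": -0.03, "rx": 0, "ry": 0, "rz": 0, "gripper": 1}, {"tx": 0, "ty": 0, "tz": -0.06, "rx": 0, "ry": 0, "rz": 0, "gripper": 1}, {"tx": 0, "ty": 0, "tz": -0.08, "rx": 0, "ry": 0, "rz": 0, "gripper": 1}, {"tx": 0, "ty": 0, "tz": -0.06, "rx": 0, "ry": 0, "rz": 0, "gripper": 1}, {"tx": 0, "ty": 0, "tz": -0.03, "rx": 0, "ry": 0, "rz": 0, "gripper": 1}, {"tx": 0, "ty": 0, "tz": 0, "rx": -0.2, "ry": 0, "rz": 0, "gripper": 1}, {"tx": 0, "ty": 0, "tz": 0, "rx": -0.26, "ry": 0, "rz": 0, "gripper": 1}, {"tx": 0, "ty": 0, "tz": 0, "rx": -0.2, "ry": 0, "rz": 0, "gripper": 1}, {"tx": 0, "ty": 0, "tz": 0, "rx": 0, "ry": 0, "rz": 0.12, "gripper": 1}, {"tx": 0, "ty": 0, "tz": 0, "rx": 0, "ry": 0, "rz": 0.11, "gripper": 1}, {"tx": 0, "ty": 0, "tz": 0, "rx": 0, "ry": 0, "rz": 0, "gripper": 1}]'

```text
time_s: 9.32
ee_pos: [602.3, 210.3, 191.2]
ee_rot: [-179.8, 0.1, 2.5]
force: [0.4, 0.1, -0.5]
gripper_width: 12.2
gripper_force: 8.0
```

```bash
python3 - <<'E'
from h import *
s=env.state(); print(s['ee_pos'],s['ee_rot'],s['gripper_width'])
grab('wrist','w5')
print(rel([496,-60,170],Rt(2.5,0)))
E
```

```text
[602.33684303 210.30153739 191.17102014] [-1.79780811e+02  8.70798846e-02  2.50376458e+00] 12.177646918982562
(array([-0.2363,  0.5307,  0.0407]), array([-0.0074,  0.0026,  0.0003]))
```

>>> send_rows --motion '[{"tx": -0.015, "ty": 0.035, "tz": 0, "rx": 0, "ry": 0, "rz": 0, "gripper": 1}, {"tx": -0.03, "ty": 0.066, "tz": 0, "rx": 0, "ry": 0, "rz": 0, "gripper": 1}, {"tx": -0.03, "ty": 0.066, "tz": 0, "rx": 0, "ry": 0, "rz": 0, "gripper": 1}, {"tx": -0.03, "ty": 0.066, "tz": 0, "rx": 0, "ry": 0, "rz": 0, "gripper": 1}, {"tx": -0.03, "ty": 0.066, "tz": 0, "rx": 0, "ry": 0, "rz": 0, "gripper": 1}, {"tx": -0.03, "ty": 0.066, "tz": 0, "rx": 0, "ry": 0, "rz": 0, "gripper": 1}, {"tx": -0.03, "ty": 0.066, "tz": 0.02, "rx": 0, "ry": 0, "rz": 0, "gripper": 1}, {"tx": -0.03, "ty": 0.066, "tz": 0.02, "rx": 0, "ry": 0, "rz": 0, "gripper": 1}, {"tx": -0.012, "ty": 0.034, "tz": 0.02, "rx": 0, "ry": 0, "rz": 0, "gripper": 1}, {"tx": 0, "ty": 0, "tz": 0.02, "rx": 0, "ry": 0, "rz": 0, "gripper": 1}, {"tx": 0, "ty": 0, "tz": 0, "rx": 0, "ry": 0, "rz": 0, "gripper": 1}, {"tx": 0, "ty": 0, "tz": 0, "rx": 0, "ry": 0, "rz": 0, "gripper": 1}]'

```text
time_s: 10.88
ee_pos: [496.3, -59.1, 150.6]
ee_rot: [-179.8, 0.0, 2.5]
force: [0.6, -0.2, -0.7]
gripper_width: 11.8
gripper_force: 8.0
```

```bash
python3 - <<'E'
from h import *
s=env.state(); print(s['ee_pos'],s['ee_rot'],s['gripper_width'])
grab('wrist','w6'); grab('scene','s6')
c=proj('s6',np.array([496,-60,90])).astype(int); print(c)
a=cv2.imread('pics/s6.png')[c[1]-70:c[1]+70,c[0]-65:c[0]+65]
w=cv2.resize(cv2.imread('pics/w6.png')[0:380,130:430],None,fx=420/380,fy=420/380)
cv2.imwrite('pics/c6.png',np.hstack([cv2.resize(a,(390,420),interpolation=cv2.INTER_CUBIC),w]))
print(rel([496,-60,100],Rt(2.5,0)))
E
```

```text
[496.28449459 -59.09179951 150.57830568] [-1.79755966e+02  1.40312286e-03  2.53385802e+00] 11.803325067405288
[307 199]
(array([-0.0006,  0.002 ,  0.1016]), array([-0.0078, -0.0006,  0.001 ]))
```

View pics/c6.png

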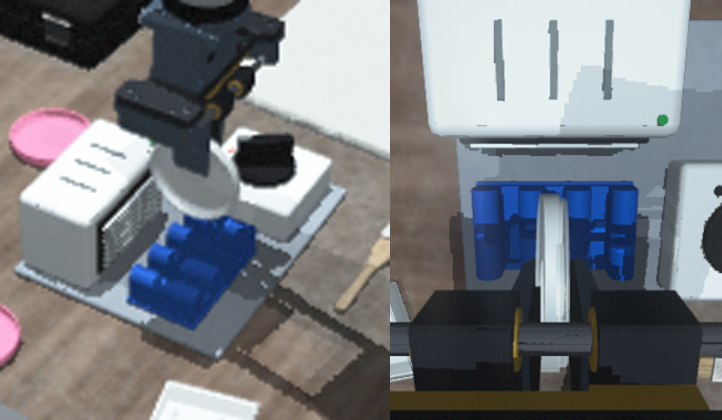

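The scene view shows the dish upright in the hand above the rack. In the wrist view the rack's outer walls average to column 555.5, against the tool's centre line at 555.8, so y is aligned. I'll check the dish's x offset in the hand.

```bash
python3 - <<'E'
from h import *
sx,n,u=axes(2.5,0); t=np.linspace(0,np.pi,200)
for dx in(-4,0,4):
  for dz in (12,16):
    c=np.array([496.3,-59.1,150.6-dz])+dx*sx
    q=np.array([proj('w6',c+46*(np.cos(s)*sx+np.sin(s)*u)) for s in t]); print(dx,dz,q[:,1].min())
# measured: topmost row of the dish near col 277
im=cv2.imread('pics/w6.png'); print(im[164:184,272:282].mean(1).astype(int)[:, :].tolist())
# rack wall far/near ends at z 38 under present camera
for x in (495.5-36,495.5+36): print(x,proj('w6',np.array([x,-60,40.])))
E
```

```text
-4 12 184.77097494142726
-4 16 183.40045151832192
0 12 177.60522955800903
0 16 176.37396189475376
4 12 170.3531660846194
4 16 169.26458170163008
[[117, 75, 56], [164, 74, 27], [164, 77, 28], [104, 52, 27], [135, 64, 26], [175, 83, 30], [181, 85, 29], [173, 81, 30], [130, 62, 26], [106, 54, 26], [93, 46, 22], [92, 73, 62], [100, 86, 76], [108, 98, 89], [120, 112, 103], [129, 122, 112], [134, 128, 117], [141, 134, 123], [147, 140, 130], [152, 146, 134]]
459.5 [278.63054167 249.64495092]
531.5 [282.41015562 170.181263  ]
```

>>> send_rows --motion '[{"tx": -0.004, "ty": 0.001, "tz": 0.03, "rx": 0, "ry": 0, "rz": 0, "gripper": 1}, {"tx": 0, "ty": 0, "tz": 0.04, "rx": 0, "ry": 0, "rz": 0, "gripper": 1}, {"tx": 0, "ty": 0, "tz": 0.03, "rx": 0, "ry": 0, "rz": 0, "gripper": 1}, {"tx": 0, "ty": 0, "tz": 0.012, "rx": 0, "ry": 0, "rz": 0, "gripper": 1}, {"tx": 0, "ty": 0, "tz": 0, "rx": 0, "ry": 0, "rz": 0, "gripper": 1}, {"tx": 0, "ty": 0, "tz": 0, "rx": 0, "ry": 0, "rz": 0, "gripper": 1}]'

```text
time_s: 11.72
ee_pos: [494.0, -60.1, 95.0]
ee_rot: [-179.8, -0.0, 2.5]
force: [-0.3, 0.8, -0.1]
gripper_width: 12.0
gripper_force: 8.0
```

>>> send_rows --motion '[{"tx": 0, "ty": 0, "tz": 0.01, "rx": 0, "ry": 0, "rz": 0, "gripper": 1}, {"tx": 0, "ty": 0, "tz": 0.01, "rx": 0, "ry": 0, "rz": 0, "gripper": 1}, {"tx": 0, "ty": 0, "tz": 0.01, "rx": 0, "ry": 0, "rz": 0, "gripper": 1}, {"tx": 0, "ty": 0, "tz": 0.01, "rx": 0, "ry": 0, "rz": 0, "gripper": 1}, {"tx": 0, "ty": 0, "tz": 0, "rx": 0, "ry": 0, "rz": 0, "gripper": 1}, {"tx": 0, "ty": 0, "tz": 0, "rx": 0, "ry": 0, "rz": 0, "gripper": 1}]'

```text
time_s: 12.48
ee_pos: [493.3, -60.0, 74.2]
ee_rot: [-179.7, 0.1, 2.5]
force: [0.2, 2.0, -1.5]
gripper_width: 11.9
gripper_force: 8.0
```

>>> send_rows --motion '[{"tx": 0, "ty": 0, "tz": 0.004, "rx": 0, "ry": 0, "rz": 0, "gripper": 1}, {"tx": 0, "ty": 0, "tz": 0.003, "rx": 0, "ry": 0, "rz": 0, "gripper": 1}, {"tx": 0, "ty": 0, "tz": 0, "rx": 0, "ry": 0, "rz": 0, "gripper": 1}, {"tx": 0, "ty": 0, "tz": 0, "rx": 0, "ry": 0, "rz": 0, "gripper": 1}]'

```text
time_s: 12.98
ee_pos: [493.7, -60.1, 71.0]
ee_rot: [-179.8, 0.0, 2.5]
force: [0.4, 3.6, -0.7]
gripper_width: 11.6
gripper_force: 8.0
```

```bash
python3 - <<'E'
from h import *
s=env.state(); print(s['ee_pos'],s['force'],s['torque'])
E
```

```text
[493.70082081 -60.08306093  70.95901178] [ 0.37167785  3.61371685 -0.71869417] [0.8905253  0.02991135 0.13310707]
```

The wall pushes the dish toward +y, so I ease 1 mm that way and let go.

>>> send_rows --motion '[{"tx": 0, "ty": -0.002, "tz": 0, "rx": 0, "ry": 0, "rz": 0, "gripper": 1}, {"tx": 0, "ty": 0, "tz": 0, "rx": 0, "ry": 0, "rz": 0, "gripper": 1}, {"tx": 0, "ty": 0, "tz": 0, "rx": 0, "ry": 0, "rz": 0, "gripper": 1}]'

```text
time_s: 13.35
ee_pos: [493.7, -59.6, 71.0]
ee_rot: [-179.8, 0.0, 2.5]
force: [-0.6, 0.4, -0.5]
gripper_width: 11.9
gripper_force: 8.0
```

>>> send_rows --motion '[{"tx": 0, "ty": 0, "tz": 0, "rx": 0, "ry": 0, "rz": 0, "gripper": 0.4}, {"tx": 0, "ty": 0, "tz": 0, "rx": 0, "ry": 0, "rz": 0, "gripper": 0.4}, {"tx": 0, "ty": 0, "tz": 0, "rx": 0, "ry": 0, "rz": 0, "gripper": 0.2}, {"tx": 0, "ty": 0, "tz": 0, "rx": 0, "ry": 0, "rz": 0, "gripper": 0}, {"tx": 0, "ty": 0, "tz": 0, "rx": 0, "ry": 0, "rz": 0, "gripper": 0}, {"tx": 0, "ty": 0, "tz": 0, "rx": 0, "ry": 0, "rz": 0, "gripper": 0}]'

```text
time_s: 14.1
ee_pos: [493.6, -59.2, 71.0]
ee_rot: [-179.8, 0.0, 2.5]
force: [0.3, -0.2, 0.4]
gripper_width: 45.4
gripper_force: 0.0
```

>>> send_rows --motion '[{"tx": 0, "ty": 0, "tz": -0.02, "rx": 0, "ry": 0, "rz": 0, "gripper": 0}, {"tx": 0, "ty": 0, "tz": -0.06, "rx": 0, "ry": 0, "rz": 0, "gripper": 0}, {"tx": 0, "ty": 0, "tz": -0.08, "rx": 0, "ry": 0, "rz": 0, "gripper": 0}, {"tx": 0, "ty": 0, "tz": -0.05, "rx": 0, "ry": 0, "rz": 0, "gripper": 0}, {"tx": 0, "ty": 0.05, "tz": 0, "rx": 0, "ry": 0, "rz": -0.2, "gripper": 0}, {"tx": 0, "ty": 0.08, "tz": 0, "rx": 0, "ry": 0, "rz": -0.28, "gripper": 0}, {"tx": 0, "ty": 0.08, "tz": 0, "rx": 0, "ry": 0, "rz": -0.28, "gripper": 0}, {"tx": 0, "ty": 0.05, "tz": 0, "rx": 0, "ry": 0, "rz": -0.28, "gripper": 0}, {"tx": 0, "ty": 0, "tz": 0, "rx": 0, "ry": 0, "rz": -0.077, "gripper": 0}, {"tx": 0, "ty": 0, "tz": 0, "rx": 0, "ry": 0, "rz": 0, "gripper": 0}, {"tx": 0, "ty": 0, "tz": 0, "rx": 0, "ry": 0, "rz": 0, "gripper": 0}]'

```text
time_s: 15.48
ee_pos: [522.8, -184.8, 175.9]
ee_rot: [-179.8, -0.1, 35.9]
force: [-0.0, -0.3, -0.1]
gripper_width: 45.7
gripper_force: 0.0
```

```bash
python3 - <<'E'
from h import *
s=env.state(); print(s['ee_pos'],s['ee_rot'],s['qpos'].round(1))
grab('scene','s7'); grab('wrist','w7'); grab('top','t7')
c=np.array([307,199]); a=cv2.imread('pics/s7.png')[c[1]-40:c[1]+60,c[0]-50:c[0]+50]
w=cv2.imread('pics/w7.png')[0:400,80:480]
cv2.imwrite('pics/c7.png',np.hstack([cv2.resize(a,(400,400),interpolation=cv2.INTER_CUBIC),w]))
print(rel([502,-205,100],Rt(36,0)))
# expected silhouette of the dish standing at rack centre, scene crop coordinates
sx,n,u=axes(2.5,0);q=np.array([(proj('s7',np.array([496,-60,58])+46*(np.cos(t)*sx+np.sin(t)*u)+h*n)-(257,159))*4 for t in np.linspace(0,6.28,90) for h in(-7,7)]);print(q.min(0),q.max(0))
E
```

```text
[ 522.81878325 -184.82496623  175.87815757] [-1.79809128e+02 -1.18526565e-01  3.59490997e+01] [-20.8  18.1  95.7   0.2  66.3  33.2]
(array([-0.0579,  0.0089,  0.1513]), array([-0.0067, -0.0038, -0.0007]))
[141.57924807 139.2276895 ] [261.07706651 253.94705213]
```

View pics/c7.png

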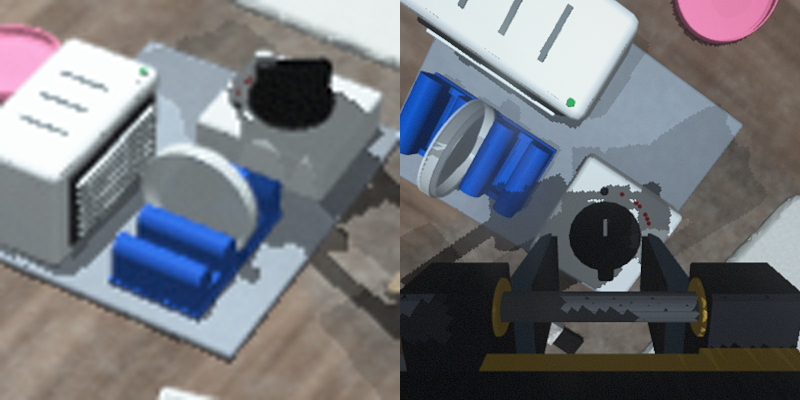

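The dish stands in the middle slot, with its silhouette at x 143–258 and top at 141, against an expected 142–261 and 139. The dial bar is aligned with the tool x axis, about 4 mm to the tool's +y. Now I descend on it and grip.

>>> send_rows --motion '[{"tx": -0.03, "ty": 0.005, "tz": 0.01, "rx": -0.006, "ry": -0.004, "rz": 0, "gripper": 0}, {"tx": -0.028, "ty": 0.004, "tz": 0.04, "rx": 0, "ry": 0, "rz": 0, "gripper": 0}, {"tx": 0, "ty": 0, "tz": 0.06, "rx": 0, "ry": 0, "rz": 0, "gripper": 0}, {"tx": 0, "ty": 0, "tz": 0.06, "rx": 0, "ry": 0, "rz": 0, "gripper": 0}, {"tx": 0, "ty": 0, "tz": 0.04, "rx": 0, "ry": 0, "rz": 0, "gripper": 0}, {"tx": 0, "ty": 0, "tz": 0.021, "rx": 0, "ry": 0, "rz": 0, "gripper": 0}, {"tx": 0, "ty": 0, "tz": 0, "rx": 0, "ry": 0, "rz": 0, "gripper": 0}, {"tx": 0, "ty": 0, "tz": 0, "rx": 0, "ry": 0, "rz": 0, "gripper": 0}]'

```text
time_s: 16.62
ee_pos: [502.5, -206.1, 60.7]
ee_rot: [179.9, -0.0, 36.0]
force: [-0.6, -0.2, -0.2]
gripper_width: 45.6
gripper_force: 0.0
```

>>> send_rows --motion '[{"tx": 0, "ty": 0, "tz": 0, "rx": 0, "ry": 0, "rz": 0, "gripper": 1}, {"tx": 0, "ty": 0, "tz": 0, "rx": 0, "ry": 0, "rz": 0, "gripper": 1}, {"tx": 0, "ty": 0, "tz": 0, "rx": 0, "ry": 0, "rz": 0, "gripper": 1}, {"tx": 0, "ty": 0, "tz": 0, "rx": 0, "ry": 0, "rz": 0, "gripper": 1}, {"tx": 0, "ty": 0, "tz": 0, "rx": 0, "ry": 0, "rz": 0, "gripper": 1}, {"tx": 0, "ty": 0, "tz": 0, "rx": 0, "ry": 0, "rz": 0, "gripper": 1}, {"tx": 0, "ty": 0, "tz": 0, "rx": 0, "ry": 0, "rz": 0, "gripper": 1}]' --grip_force 15

```text
time_s: 17.5
ee_pos: [502.0, -205.6, 60.1]
ee_rot: [-180.0, 0.0, 36.0]
force: [-0.8, 0.5, 3.7]
gripper_width: 14.1
gripper_force: 15.0
```

>>> send_rows --motion '[{"tx": 0, "ty": 0, "tz": 0, "rx": 0, "ry": 0, "rz": 0, "gripper": 1}, {"tx": 0, "ty": 0, "tz": 0, "rx": 0, "ry": 0, "rz": 0, "gripper": 1}, {"tx": 0, "ty": 0, "tz": 0, "rx": 0, "ry": 0, "rz": 0.2, "gripper": 1}, {"tx": 0, "ty": 0, "tz": 0, "rx": 0, "ry": 0, "rz": 0.2, "gripper": 1}, {"tx": 0, "ty": 0, "tz": 0, "rx": 0, "ry": 0, "rz": 0.2, "gripper": 1}, {"tx": 0, "ty": 0, "tz": 0, "rx": 0, "ry": 0, "rz": 0.2, "gripper": 1}, {"tx": 0, "ty": 0, "tz": 0, "rx": 0, "ry": 0, "rz": 0.2, "gripper": 1}, {"tx": 0, "ty": 0, "tz": 0, "rx": 0, "ry": 0, "rz": 0.2, "gripper": 1}, {"tx": 0, "ty": 0, "tz": 0, "rx": 0, "ry": 0, "rz": 0.2, "gripper": 1}, {"tx": 0, "ty": 0, "tz": 0, "rx": 0, "ry": 0, "rz": 0.2, "gripper": 1}, {"tx": 0, "ty": 0, "tz": 0, "rx": 0, "ry": 0, "rz": 0.2, "gripper": 1}, {"tx": 0, "ty": 0, "tz": 0, "rx": 0, "ry": 0, "rz": 0.2, "gripper": 1}]' --grip_force 40

```text
time_s: 19.0
ee_pos: [502.1, -206.4, 60.1]
ee_rot: [179.9, -0.0, -24.2]
force: [-0.6, -1.3, 2.9]
gripper_width: 13.4
gripper_force: 40.0
```

```bash
python3 - <<'E'
from h import *
s=env.state(); print(s['ee_pos'],s['ee_rot'],s['force'],s['torque'],s['gripper_width'])
E
```

```text
[ 502.13113679 -206.42885521   60.10045338] [ 1.79931429e+02 -2.09596318e-02 -2.41832075e+01] [-0.63791463 -1.32279936  2.88809889] [-0.23239236  0.20076954  0.16875297] 13.421298375343335
```

>>> send_rows --motion '[{"tx": 0, "ty": 0, "tz": 0, "rx": 0, "ry": 0, "rz": 0.15, "gripper": 1}, {"tx": 0, "ty": 0, "tz": 0, "rx": 0, "ry": 0, "rz": 0.1, "gripper": 1}, {"tx": 0, "ty": 0, "tz": 0, "rx": 0, "ry": 0, "rz": 0.08, "gripper": 1}, {"tx": 0, "ty": 0, "tz": 0, "rx": 0, "ry": 0, "rz": 0, "gripper": 1}, {"tx": 0, "ty": 0, "tz": 0, "rx": 0, "ry": 0, "rz": 0, "gripper": 1}, {"tx": 0, "ty": 0, "tz": 0, "rx": 0, "ry": 0, "rz": 0, "gripper": 1}, {"tx": 0, "ty": 0, "tz": 0, "rx": 0, "ry": 0, "rz": 0, "gripper": 1}, {"tx": 0, "ty": 0, "tz": 0, "rx": 0, "ry": 0, "rz": 0, "gripper": 1}]'

```text
time_s: 20.0
ee_pos: [502.0, -206.5, 60.1]
ee_rot: [179.9, -0.0, -33.9]
force: [-2.1, -5.6, 2.6]
gripper_width: 13.7
gripper_force: 40.0
```

```bash
python3 - <<'E'
from h import *
s=env.state(); print(s['ee_pos'],s['ee_rot'],s['force'],s['torque'],s['gripper_width'])
grab('wrist','w8'); grab('scene','s8')
a=cv2.imread('pics/s8.png')[150:260,250:370]
cv2.imwrite('pics/c8.png',np.hstack([cv2.resize(a,(458,420),interpolation=cv2.INTER_CUBIC),cv2.imread('pics/w8.png')[:,130:470]]))
E
```

```text
[ 502.04479111 -206.51443305   60.08524836] [ 1.79926693e+02 -3.03825787e-02 -3.38735947e+01] [-2.06503924 -5.58585023  2.60372676] [-0.93571298  0.33441514  0.19639905] 13.74125348215679
```

View pics/c8.png

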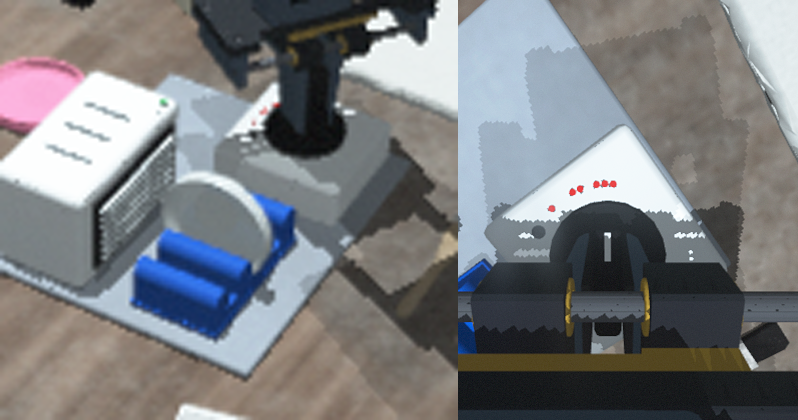

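The pointer (606,245) lines up with the three red dots (604,184), the dial has turned 69.9° (1.22 rad), and the dish still stands in the middle slot. Handing in.

```bash
python3 -c "
from workcell import env
print(env.job_done())"
```

```text
the job is handed in; nothing more can be done
None
```

The job is handed in at about 20 s of the allowed 54 s: the dish stands free in the middle slot and the gripper is holding the dial at the third click (about 1.22 rad by the wrist turn); no verdict came back.

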